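Tip the food containers lid up

ROBOT

A 7-joint arm with a two-finger parallel gripper is mounted at the origin on the work surface. World frame = base frame: x ahead of the robot, y to its left, z up, the work surface at z = 0. Lengths are in m, angles in rad, forces in N, time in s.
With the tool pointing down it reaches from about 0.425 to 0.875 m from the base axis. Payload 4.7 kg.
Tool frame: the origin (TCP) lies on the centre line of the jaws, within the pads' length; the fingertips stand 8 mm ahead of it and the grasp point (between the pads) lies 11 mm behind it; z points along the fingers, y is the direction in which the jaws open and shut (so a half turn about z gives the same grasp; the last joint's range is limited). The gripper opens to 87 mm and grips with 3 to 60 N. Pads are 19 mm wide; open, the fingers measure 117 mm over their backs; the gripper's body (75 mm by 190 mm) begins 51 mm behind the grasp point.
Start: joints at [-1.314, 0.321, -0.07, 1.45, 0.023, 1.371, -0.057], TCP at [0.156, 0.631, 0.204] pointing down, gripper open.
Joint ranges: [-2.86, 2.86], [-0.3, 2.09], [-1.38, 1.24], [0.06, 2.45], [-1.56, 4.7], [0.09, 2.05], [-2.69, 2.69]. Speed limits (rad/s): [2.57, 2.57, 3.14, 3.14, 3.14, 3.14, 3.14].

INTERFACE

Orientations are given as a rotation vector (axis times angle).
In Python, from bench import ctrl, cams, workorder gives the robot as it stands. The module is installed in compiled form; this text tells all that it offers.
- The arm moves only by the tool carry_out, never from a script. Its argument "rows" is a list of rows, each an object with "offset": the shift along the tool's x, y, z in m, a list of three; "rot": the turn, a rotation vector about the tool's x, y, z in degrees, a list of three; "gripper": the opening, from 0 (shut) to 1 (fully open). In form: [{"offset": [dx, dy, dz], "rot": [rx, ry, rz], "gripper": gripper}, ...]. A call has 1 to 10 rows; each row shifts and turns the commanded pose from where the row before left it, along the tool's axes as they then stand; what a row does not reach is not made up. A row lasts 1/8 s, in which the tool goes at most 62.5 mm and 10.7 degrees, less where a joint would pass 70% of its speed; a pose out of reach is approached as far as the arm can. A call is refused whole if a number of a shift passes 0.0625 or a number of a turn 10.7, either way. A call with a gripper value outside its range is refused whole. The fingers move at their own pace and stop on an object; "grip_force" is the grip in N (left out, the last holds). Time passes only in rows, so rows that do not move let the fingers close. It gives the time, the measured TCP pose, the force and the opening at its end, in the units of the state.
- ctrl.get_state(): the state, without advancing time (a new reading comes with each control period).
- cams.get_image(name): name is "scene" or "side" or "wrist"; returns a dict with "img" (420x560x3 uint8, red, green, blue), "vfov" (degrees; the focal length in pixels is half the picture's height over the tangent of half this angle, whatever the lens; pixels are square), "cx", "cy" (the principal point, pixels), "k1" (the pictures are not rectified: a ray, as slopes to the right and down, at radius r is drawn at 1 + k1 r^2 times it, then the intrinsics apply), "R" (3x3) and "t" (3): a world point X has camera coordinates R X + t. Camera axes: x right, y down, z forward; pixel columns grow to the right and rows downward; lengths in m; the calibration is good to about 2 mm. A picture is of the moment at which its call begins. There is no depth.
- workorder.close_job(): hands the job in, once; it reports no verdict.
The state is a dict: "time": time; "joint_positions": joint angles; "qd": joint speeds; "joint_torque": joint torques, N m; "position": TCP position; "tool_rot": TCP orientation; "ft_force": force on the tool from outside, world axes, zero at the start; "torque": the same for the moment, N m; "grip_width": opening from 0.0 (shut) to 1.0 (fully open).
Only numpy, scipy, OpenCV 4.12 (cv2) and the standard library are available. Lean on these libraries where they do the work, as an engineer would, in place of code of your own. Each camera call takes 0.05 s, during which the arm holds its last target.

TASK

Two lidded food containers are standing on their edges on the packing bench. Tip each one over by pushing it, so that it lies flat on the bench close to where it stood, with its lid and lid tab facing up, ready for bagging. Do not pick them up or carry them, and leave the container that already lies flat, the tape roll and the small carton where they are.

Things in the scene. Friction and masses are not known exactly. Their poses are not given: they have to be found in the camera images.
- square_container: Square lidded food container, white tub, beige lid, standing on edge on the bench, any yaw, about 0.2-0.35 kg. Origin: its centre. x: out of the lid face (level while standing); y: width; z: up while standing. 50 mm thick: underside at x = -25 mm, lid face at +25 mm; a tab (46 mm in y, 12 in z) juts 14 mm more from mid-lid. Corners rounded 22 mm. 110 mm wide, 110 mm high; origin 55 mm above the bench standing, 25 mm lying flat.
- oblong_container: Oblong lidded food container, white tub, beige lid, standing on edge on the bench, any yaw, about 0.2-0.35 kg. Origin: its centre. x: out of the lid face (level while standing); y: width; z: up while standing. 50 mm thick: underside at x = -25 mm, lid face at +25 mm; a tab (46 mm in y, 12 in z) juts 14 mm more from mid-lid. Corners rounded 22 mm. 140 mm wide, 100 mm high; origin 50 mm above the bench standing, 25 mm lying flat.
- flat_container: Bystander: a square container of the same make, 110 x 110 x 50 mm plus the 14 mm tab, already lying flat lid up beyond the work. Origin at its centre, 25 mm above the bench; z up.
- tape_roll: Bystander: brown roll of packing tape lying flat, 100 mm outside diameter, 76 mm hole, 48 mm high. Origin at the centre of its underside; z up.
- carton: Bystander: small closed cardboard carton, 85 mm (x) by 65 mm (y), 95 mm high, standing. Origin at the centre of its underside; z up.
Not all that is in view belongs to the job. Leave any orange look-alike of the oblong_container alone. Leave any turquoise look-alike of the square_container alone.

How it is judged:
At the end, for the whole second after the job is handed in: Both containers lie flat on the bench with the lid up (lid axis within 0.1 rad of vertical, centre 20 to 30 mm above the bench), at rest, each centre within 180 mm of where it started; the three bystanders are within 20 mm of where they were (angle between each of square_container, oblong_container's own x axis and vertical below 0.1 rad and height (world z) of square_container between 0.02 and 0.03 m and distance of each of square_container, oblong_container from where it was at the start of the episode below 0.18 m and linear speed of each of square_container, oblong_container below 0.02 m/s and height (world z) of oblong_container between 0.02 and 0.03 m and distance of each of flat_container, tape_roll, carton from where it was at the start of the episode below 0.02 m); the robot touches nothing.
It fails at once if a container is lifted (centre more than 80 mm above the bench; tipping alone raises it to about 60 mm) (height (world z) of any of square_container, oblong_container above 0.08 m).
It fails at once if a container is carried or shoved off (centre more than 180 mm from where it started) (distance of any of square_container, oblong_container from where it was at the start of the episode above 0.18 m).
It fails at once if a bystander (flat container, tape roll, carton) is moved more than 20 mm (distance of any of flat_container, tape_roll, carton from where it was at the start of the episode above 0.02 m).
It also fails if it takes over 43 s, if anything falls off the work surface, if the arm or the gripper's body presses on something with over 40 N, if the wrist force passes 120 N, or if a joint passes its speed limit or range.

## Working session

There is one attempt and no reset: what is moved stays moved. The work goes in short steps, Python scripts to look and compute and a tool call to move; the robot and the scene stay as the last step left them, time stands still between calls to the robot, and variables do not carry over. Pictures are saved under pics/ and viewed, and the job is handed in when it is done.

Besides the shell and the picture viewer there is one more tool, called after "Call:" as name([rows], argument=value, ...), one row to a line, values as JSON. carry_out: Moves the arm, as the interface text tells. Its arguments: {"type":"object","properties":{"rows":{"type":"array"},"grip_force":{"type":"number"}},"required":["rows"]}

```bash
mkdir -p pics; python3 - <<'E'
from bench import ctrl,cams
import cv2,pickle
s=ctrl.get_state();print({k:s[k] for k in('time','position','tool_rot','grip_width')})
d={}
for n in('scene','side','wrist'):
    c=cams.get_image(n);d[n]=c;cv2.imwrite(f'pics/{n}0.png',c['img'][:,:,::-1]);print(n,c['vfov'],c['cx'],c['cy'],c['k1'],c['R'],c['t'])
pickle.dump(d,open('c0.pkl','wb'))
E
```

```text
{'time': 0.0, 'position': array([0.15617501, 0.63034047, 0.20244087]), 'tool_rot': array([-3.80369930e-01, -3.11833784e+00,  3.05227349e-03]), 'grip_width': 1.0031262116425335}
scene 56.577001722731396 287.65386768165104 216.36083622261367 -0.005851445796463059 [[-0.22827913  0.97357529  0.00630812]
 [ 0.72147918  0.17351226 -0.67034416]
 [-0.65372505 -0.1484744  -0.74202353]] [ 0.14998671 -0.43042164  1.49665834]
side 49.9809673808405 287.2109343485256 214.23571349874456 -0.03490480136872691 [[ 0.75761424 -0.65248048 -0.01702595]
 [-0.49766525 -0.56058268 -0.66187337]
 [ 0.422315    0.50991791 -0.74942229]] [-0.48456999  0.38304185  1.02764906]
wrist 62.92374472964184 283.4220200408159 212.09128390511785 0.011648860379936071 [[ 0.24015523  0.9707338  -0.001165  ]
 [ 0.92887266 -0.22945001  0.29077185]
 [ 0.28199476 -0.07091252 -0.95679171]] [-0.64950107 -0.03561317  0.39221063]
```

```bash
ls .
```

```text
c0.pkl
pics
```

View pics/scene0.png

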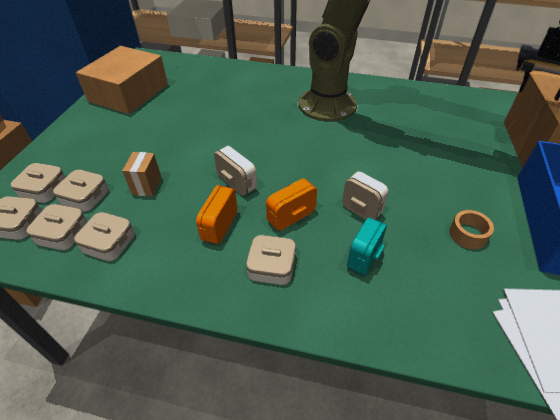

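View pics/side0.png

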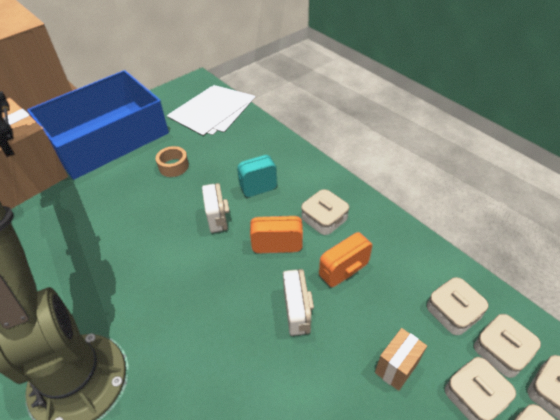

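View pics/wrist0.png

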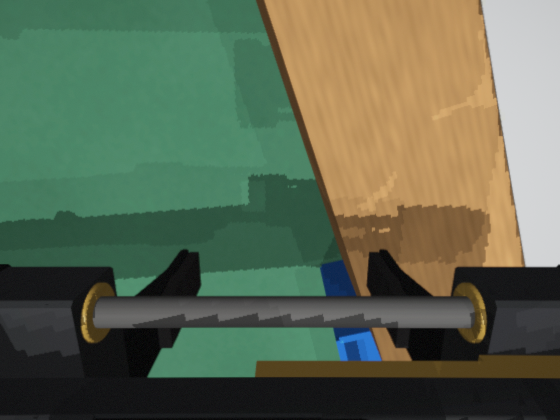

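The oblong stands at scene (235,170) and side (297,300). The square stands at scene (365,197) and side (215,208). Both lids face away from the robot, and two orange look-alikes and one turquoise one are close by. I'll zoom in to measure edges.

```bash
python3 - <<'E'
import pickle,cv2,numpy as np
d=pickle.load(open('c0.pkl','rb'))
def crop(n,x,y,w,h):
    return cv2.resize(d[n]['img'][y:y+h,x:x+w,::-1],(400,300),interpolation=cv2.INTER_CUBIC)
a=np.vstack([np.hstack([crop('scene',195,135,80,60),crop('scene',330,165,80,60)]),np.hstack([crop('side',250,260,100,75),crop('side',175,175,80,60)])])
cv2.imwrite('pics/z0.png',a)
E
```

```text
(no output)
```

View pics/z0.png

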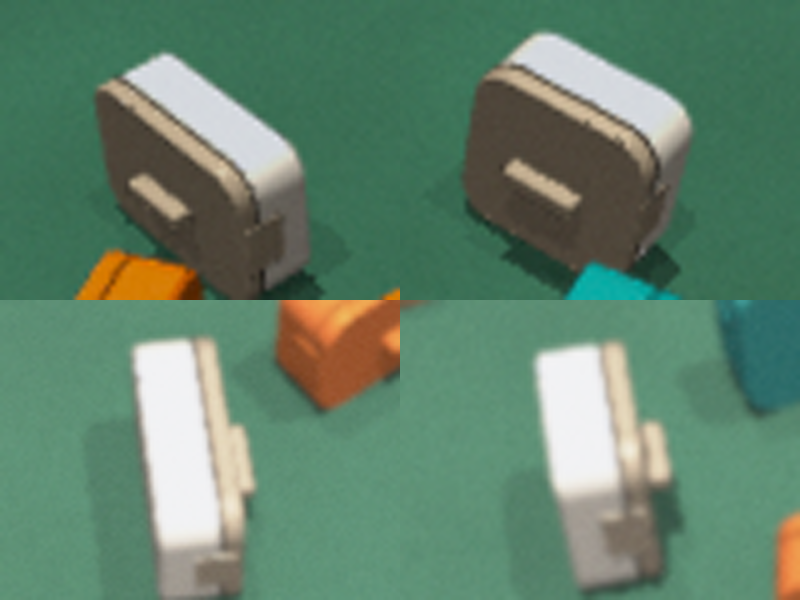

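```bash
cat > h.py <<'E'
import numpy as np,cv2,pickle
def ray(c,u,v):
    f=210/np.tan(np.radians(c['vfov']/2))
    K=np.array([[f,0,c['cx']],[0,f,c['cy']],[0,0,1]])
    p=cv2.undistortPoints(np.array([[[u,v]]],float),K,np.array([c['k1'],0,0,0,0]))[0,0]
    R=np.array(c['R']);t=np.array(c['t'])
    return -R.T@t, R.T@np.array([p[0],p[1],1])
def onz(c,u,v,z):
    o,d=ray(c,u,v);return o+d*(z-o[2])/d[2]
E
python3 - <<'E'
import pickle,numpy as np
from h import *
np.set_printoptions(precision=4,suppress=True)
d=pickle.load(open('c0.pkl','rb'));S=d['scene'];D=d['side']
def sc(x0,y0,k,p,z,c): return onz(c,x0+p[0]/k-0.4,y0+p[1]/k-0.4,z)
for nm,x0,a,b,t,H,y0 in(('obl',195,(115,96),(225,180),(160,198),.1,135),('sq',330,(115,82),(220,136),(143,185),.11,165)):
    A=sc(x0,y0,5,a,H,S);B=sc(x0,y0,5,b,H,S);T=sc(x0,y0,5,t,H/2+.006,S)
    e=(B-A)[:2];n=np.array([-e[1],e[0]])/np.hypot(*e)
    if n[0]<0:n=-n
    yaw=np.arctan2(n[1],n[0]);c=T[:2]-.032*n
    print(nm,'lid edge',A,B,np.hypot(*e),'yaw',np.degrees(yaw),'tab',T,'centre',c,'lid offset',(A[:2]-c)@n,(B[:2]-c)@n)
# side view: lid top outer edge line, tops
for nm,x0,y0,k,pts,H in(('obl',250,260,4,[(212,42),(238,205),(133,45),(160,240)],.1),('sq',175,175,5,[(222,48),(240,160),(137,52),(160,185)],.11)):
    P=[sc(x0,y0,k,p,H,D) for p in pts]
    for i in(0,2):
        e=P[i+1]-P[i]; n=np.array([-e[1],e[0]]); n*=np.sign(n[0]); print(nm,'side',P[i][:2],P[i+1][:2],np.hypot(*e[:2]),np.degrees(np.arctan2(n[1],n[0])))
# colored neighbours: contour hull on bench-ish
import cv2
for c,n in((S,'scene'),(D,'side')):
    hsv=cv2.cvtColor(c['img'],cv2.COLOR_RGB2HSV)
    for col,lo,hi in(('orange',(5,200,120),(18,255,255)),('turq',(84,180,80),(95,255,255))):
        m=cv2.inRange(hsv,lo,hi);q,_,st,ce=cv2.connectedComponentsWithStats(m)
        for i in range(1,q):
            if st[i,4]>200: print(n,col,st[i],onz(c,*ce[i],.05))
E
```

```text
obl lid edge [ 0.4968 -0.2475  0.1   ] [ 0.5521 -0.1626  0.1   ] 0.10127224971324399 yaw -33.071892584451426 tab [ 0.5291 -0.2138  0.056 ] centre [ 0.5023 -0.1963] lid offset 0.023342347371574607 0.023342347371574604
sq lid edge [0.5317 0.1487 0.11  ] [0.5602 0.207  0.11  ] 0.06489660118699585 yaw -26.006702153401847 tab [0.5559 0.1732 0.061 ] centre [0.5271 0.1872] lid offset 0.02101469395693006 0.02101469395693006
obl side [ 0.5489 -0.1655] [ 0.4851 -0.2585] 0.11273611387429339 -34.45995407413322
obl side [ 0.5113 -0.1353] [ 0.4372 -0.2459] 0.13310332460350252 -33.81967096476048
sq side [0.5628 0.2072] [0.52  0.129] 0.08912692240805725 -28.64819088105053
sq side [0.5244 0.2371] [0.4768 0.1429] 0.10559361119301591 -26.793643685101923
scene orange [266 179  50  35 688] [ 0.5611 -0.0204  0.05  ]
scene orange [196 185  38  43 790] [ 0.6539 -0.2089  0.05  ]
scene turq [351 218  36  39 786] [0.6636 0.2106 0.05  ]
```

```bash
python3 - <<'E'
import pickle,numpy as np,cv2
from h import *
from scipy.spatial.transform import Rotation as R
np.set_printoptions(precision=4,suppress=True)
d=pickle.load(open('c0.pkl','rb'));S=d['scene']
hsv=cv2.cvtColor(S['img'],cv2.COLOR_RGB2HSV)
tg={'obl':(np.array([.502,-.196]),-34,.1),'sq':(np.array([.528,.187]),-27,.11)}
def rel(nm,P):
    c,y,_=tg[nm];y=np.radians(y);n=np.array([np.cos(y),np.sin(y)]);w=np.array([-n[1],n[0]]);return np.array([(P-c)@n,(P-c)@w])
for nm,lo,hi in(('obl',(5,180,60),(18,255,255)),('sq',(82,150,40),(97,255,255))):
    m=cv2.inRange(hsv,lo,hi);m[:170]=0;m[260:]=0;m[:,:190]=0;m[:,400:]=0
    cs,_=cv2.findContours(m,cv2.RETR_EXTERNAL,cv2.CHAIN_APPROX_NONE)
    for c in cs:
        if cv2.contourArea(c)<200: continue
        h=cv2.convexHull(c)[:,0]
        h=h[h[:,1]<h[:,1].min()+22]
        for u,v in h[::2]: print(nm,u,v,'rel(n,w) at top z',rel(nm,onz(S,u,v,tg[nm][2])[:2]))
r=R.from_rotvec([-3.80369930e-01,-3.11833784,3.05e-3]).as_matrix();print(r)
for nm,(c,y,H) in tg.items():
    y=np.radians(y);n=np.array([np.cos(y),np.sin(y)]);w=np.array([-n[1],n[0]])
    for k in(.060,.025): print(nm,'point',k,c+k*n,'r',np.hypot(*(c+k*n)),'w',w, 'tool yaw turn (deg, world z) for tool y->w', (np.degrees(np.arctan2(w[1],w[0])-np.arctan2(r[1,1],r[0,1]))+90)%180-90)
E
```

```text
obl 228 187 rel(n,w) at top z [0.0865 0.0869]
obl 233 189 rel(n,w) at top z [0.0814 0.102 ]
obl 236 203 rel(n,w) at top z [0.1072 0.1484]
obl 216 186 rel(n,w) at top z [0.1078 0.0622]
obl 305 179 rel(n,w) at top z [-0.0874  0.2031]
obl 315 187 rel(n,w) at top z [-0.085   0.2437]
obl 316 195 rel(n,w) at top z [-0.0653  0.2667]
obl 268 197 rel(n,w) at top z [0.0324 0.1874]
obl 272 194 rel(n,w) at top z [0.0174 0.1861]
obl 301 179 rel(n,w) at top z [-0.0793  0.1957]
sq 370 218 rel(n,w) at top z [0.1043 0.0746]
sq 384 223 rel(n,w) at top z [0.0961 0.1092]
sq 386 227 rel(n,w) at top z [0.1041 0.1195]
sq 364 221 rel(n,w) at top z [0.1222 0.0687]
[[-0.9707  0.2404 -0.0004]
 [ 0.2404  0.9707 -0.0019]
 [-0.0001 -0.0019 -1.    ]]
obl point 0.06 [ 0.5517 -0.2296] r 0.5975896923980095 w [0.5592 0.829 ] tool yaw turn (deg, world z) for tool y->w -20.091008214454973
obl point 0.025 [ 0.5227 -0.21  ] r 0.5633240040377694 w [0.5592 0.829 ] tool yaw turn (deg, world z) for tool y->w -20.091008214454973
sq point 0.06 [0.5815 0.1598] r 0.6030088113439303 w [0.454 0.891] tool yaw turn (deg, world z) for tool y->w -13.091008214454973
sq point 0.025 [0.5503 0.1757] r 0.5776294323058757 w [0.454 0.891] tool yaw turn (deg, world z) for tool y->w -13.091008214454973
```

Call:
carry_out([
  {"offset": [0,0,0],"rot": [0,0,6.5],"gripper": 0.6},
  {"offset": [0,0,0],"rot": [0,0,6.5],"gripper": 0.6},
  {"offset": [-0.037,-0.014,0],"rot": [0,0,0],"gripper": 0.6},
  {"offset": [-0.037,-0.014,0],"rot": [0,0,0],"gripper": 0.6},
  {"offset": [-0.037,-0.014,0],"rot": [0,0,0],"gripper": 0.6},
  {"offset": [-0.037,-0.014,0],"rot": [0,0,0],"gripper": 0.6},
  {"offset": [-0.037,-0.014,0],"rot": [0,0,0],"gripper": 0.6},
  {"offset": [-0.037,-0.014,0],"rot": [0,0,0],"gripper": 0.6},
  {"offset": [-0.037,-0.014,0],"rot": [0,0,0],"gripper": 0.6},
  {"offset": [-0.037,-0.014,0],"rot": [0,0,0],"gripper": 0.6},
])

```text
time: 1.4
position: [0.3702, 0.3959, 0.2034]
tool_rot: [-0.731, -3.055, 0.0]
ft_force: [0.1, 0.4, -0.3]
grip_width: 0.602
```

Call:
carry_out([
  {"offset": [-0.037,-0.014,0],"rot": [0,0,0],"gripper": 0.6},
  {"offset": [-0.037,-0.014,0],"rot": [0,0,0],"gripper": 0.6},
  {"offset": [-0.037,-0.014,0],"rot": [0,0,0],"gripper": 0.6},
  {"offset": [-0.037,-0.014,0],"rot": [0,0,0],"gripper": 0.6},
  {"offset": [-0.037,-0.014,0],"rot": [0,0,0],"gripper": 0.6},
  {"offset": [-0.037,-0.014,0],"rot": [0,0,0],"gripper": 0.6},
  {"offset": [0,0,0],"rot": [0,0,0],"gripper": 0.6},
])

```text
time: 2.28
position: [0.5315, 0.2176, 0.2033]
tool_rot: [0.741, 3.052, -0.003]
ft_force: [-1.2, 0.1, -1.0]
grip_width: 0.601
```

Call:
carry_out([
  {"offset": [-0.034,-0.0145,0],"rot": [0,0,0],"gripper": 0.6},
  {"offset": [-0.034,-0.0145,0],"rot": [0,0,0],"gripper": 0.6},
  {"offset": [0,0,0],"rot": [0,0,0],"gripper": 0.6},
])

```text
time: 2.65
position: [0.578, 0.1624, 0.2033]
tool_rot: [0.738, 3.053, -0.002]
ft_force: [-0.4, -0.7, -0.1]
grip_width: 0.596
```

```bash
python3 - <<'E'
from bench import ctrl,cams
import cv2,numpy as np
cs=[cams.get_image(n)['img'][:,:,::-1] for n in('wrist','scene','side')]
cv2.imwrite('pics/a1.png',cv2.resize(np.hstack([cs[0],cs[2]]),(800,300)))
cv2.imwrite('pics/a1s.png',cs[1])
print(ctrl.get_state()['position'],ctrl.get_state()['time'])
E
```

```text
[0.57604002 0.16686779 0.20324949] 2.8
```

View pics/a1.png

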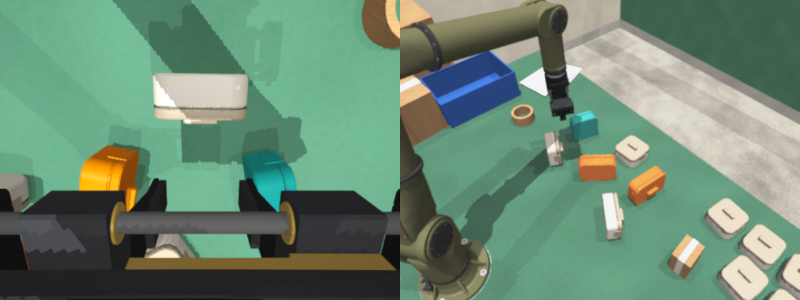

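View pics/a1s.png

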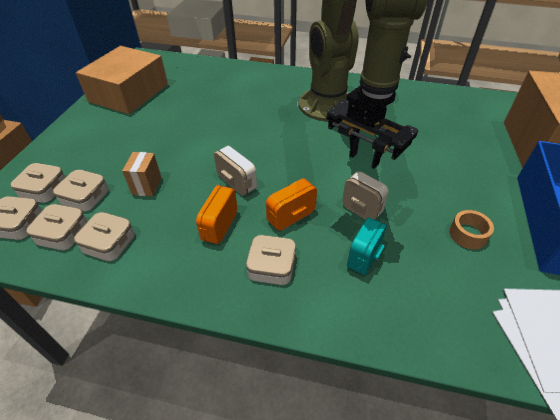

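The wrist view shows the square's top squarely across the jaws, centred near (200,98). The scene view shows the fingers near (370,150). I'll check that the projections of the measured lid agree.

```bash
cat >> h.py <<'E'
def proj(c,X):
    X=np.asarray(X,float);f=210/np.tan(np.radians(c['vfov']/2))
    p=np.array(c['R'])@X+np.array(c['t']);a=p[:2]/p[2];a=a*(1+c['k1']*(a@a));return f*a+[c['cx'],c['cy']]
E
python3 - <<'E'
from bench import ctrl,cams
from h import *
import time
for i in range(3):
    w=cams.get_image('wrist');print(ctrl.get_state()['position'].round(4),ctrl.get_state()['tool_rot'].round(4))
s=cams.get_image('scene')
c=np.array([.528,.187]);y=np.radians(-27);n=np.array([np.cos(y),np.sin(y)]);v=np.array([-n[1],n[0]])
print('tip in scene',proj(s,[.577,.165,.195]))
im=w['img'][:,:,::-1].copy()
for k in(-.025,.025):
    for l in(-.033,.033):
        p=proj(w,[*(c+k*n+l*v),.11]);cv2.circle(im,tuple(int(round(q)) for q in p),3,(0,0,255),-1)
p=proj(w,[*(c+.032*n),.061]);cv2.circle(im,tuple(int(round(q)) for q in p),3,(255,0,0),-1)
cv2.imwrite('pics/a2.png',im)
E
```

```text
[0.576  0.1671 0.2034] [-7.2670e-01 -3.0553e+00 -1.2000e-03]
[0.5761 0.167  0.2034] [-7.2660e-01 -3.0556e+00 -1.1000e-03]
[0.5762 0.1668 0.2035] [-7.2710e-01 -3.0557e+00 -9.0000e-04]
tip in scene [361.60109801 168.65434029]
```

View pics/a2.png

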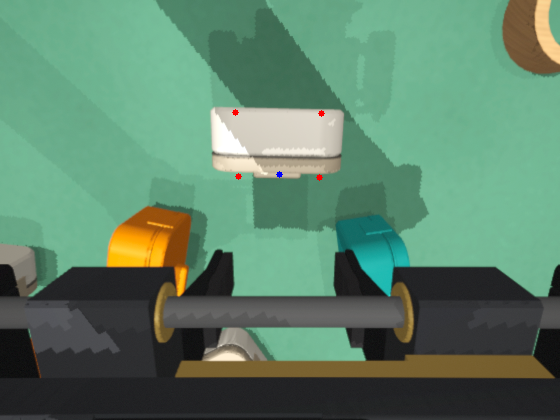

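Call:
carry_out([
  {"offset": [-0.003,-0.002,0.0355],"rot": [0,0,0],"gripper": 0.6},
  {"offset": [-0.002,-0.001,0.0355],"rot": [0,0,0],"gripper": 0.6},
  {"offset": [0,0,0.0355],"rot": [0,0,0],"gripper": 0.6},
  {"offset": [0,0,0],"rot": [0,0,0],"gripper": 0.6},
  {"offset": [0.008,0,0],"rot": [0,0,0],"gripper": 0.6},
  {"offset": [0.008,0,0],"rot": [0,0,0],"gripper": 0.6},
  {"offset": [0.008,0,0],"rot": [0,0,0],"gripper": 0.6},
  {"offset": [0.008,0,0],"rot": [0,0,0],"gripper": 0.6},
])

```text
time: 4.0
position: [0.5513, 0.1752, 0.0978]
tool_rot: [0.73, 3.055, 0.002]
ft_force: [0.2, 0.6, 0.6]
grip_width: 0.597
```

```bash
python3 - <<'E'
from bench import ctrl,cams
import cv2,numpy as np
cs=[cams.get_image(n)['img'][:,:,::-1] for n in('scene','side')]
cv2.imwrite('pics/a3.png',cv2.resize(np.hstack([cs[0][90:240,300:500],cs[1][130:280,150:350]]),(800,300)))
s=ctrl.get_state();print(s['position'],s['time'],s['ft_force'])
E
```

```text
[0.55073717 0.1756888  0.09742613] 4.1 [-0.3766869  -0.49800212 -0.34600071]
```

View pics/a3.png

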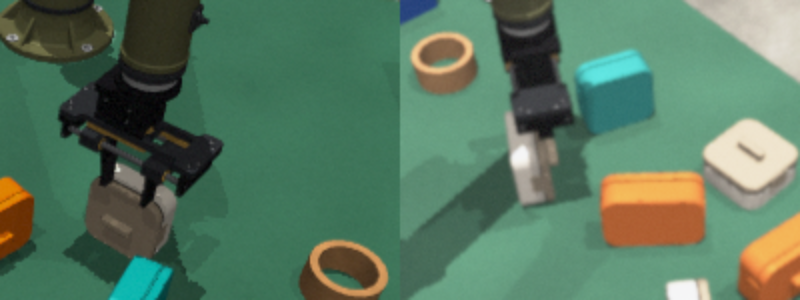

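The fingers are against the upper lid on either side of the tab. I'll continue the push, rising slightly.

Call:
carry_out([
  {"offset": [0.008,0,-0.002],"rot": [0,0,0],"gripper": 0.6},
  {"offset": [0.008,0,-0.002],"rot": [0,0,0],"gripper": 0.6},
  {"offset": [0.008,0,-0.002],"rot": [0,0,0],"gripper": 0.6},
  {"offset": [0.008,0,-0.001],"rot": [0,0,0],"gripper": 0.6},
  {"offset": [0.008,0,0],"rot": [0,0,0],"gripper": 0.6},
  {"offset": [0.008,0,0],"rot": [0,0,0],"gripper": 0.6},
])

```text
time: 4.85
position: [0.5082, 0.1966, 0.104]
tool_rot: [-0.731, -3.055, 0.0]
ft_force: [0.3, 0.4, -0.9]
grip_width: 0.599
```

```bash
python3 - <<'E'
from bench import ctrl,cams
import cv2,numpy as np
cs=[cams.get_image(n)['img'][:,:,::-1] for n in('scene','side')]
cv2.imwrite('pics/a4.png',cv2.resize(np.hstack([cs[0][90:240,300:500],cs[1][130:280,150:350]]),(800,300)))
s=ctrl.get_state();print(s['position'],s['time'],s['ft_force'])
E
```

```text
[0.50781311 0.19713651 0.10397716] 4.95 [-0.05084351 -0.69862127  0.84302453]
```

View pics/a4.png

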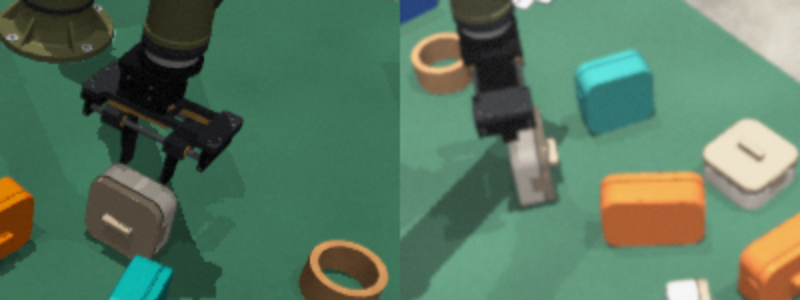

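The container hasn't tipped: forces are about zero and the fingertips now look to be behind or above it. I'll triangulate the fingertips to check the reported TCP.

```bash
python3 - <<'E'
from bench import ctrl,cams
import cv2,numpy as np,pickle
d={n:cams.get_image(n) for n in('scene','side','wrist')};pickle.dump(d,open('c1.pkl','wb'))
from h import *
s=d['scene']['img'][:,:,::-1].copy();e=d['side']['img'][:,:,::-1].copy()
a=cv2.resize(s[110:230,320:440],(400,400),interpolation=cv2.INTER_CUBIC);b=cv2.resize(e[155:245,160:250],(400,400),interpolation=cv2.INTER_CUBIC)
cv2.imwrite('pics/a5.png',np.hstack([a,b]));cv2.imwrite('pics/a5w.png',d['wrist']['img'][:,:,::-1])
st=ctrl.get_state();print(st['joint_positions'])
for dz in(0,.03):
    print(proj(d['scene'],[.508,.197,.096+dz]),proj(d['side'],[.508,.197,.096+dz]))
E
```

```text
[-0.73676385  0.17406785  0.35324732  1.84924489 -0.06613929  1.12936874
  0.74085398]
[370.65678773 181.87184527] [205.80209606 198.74308234]
[372.49808138 173.60677024] [204.15960769 191.30762667]
```

View pics/a5.png

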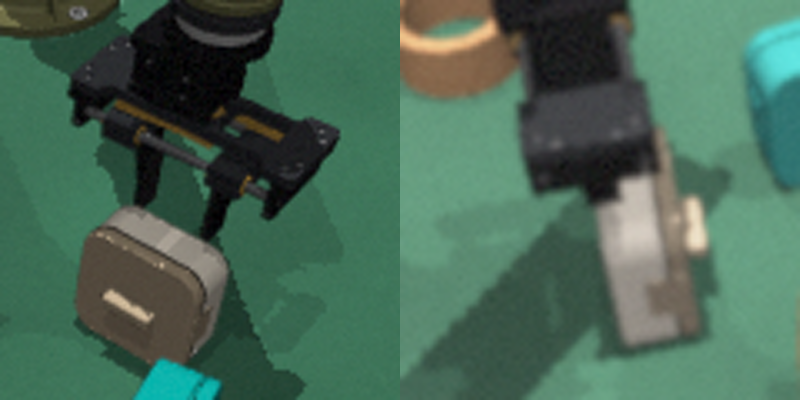

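View pics/a5w.png

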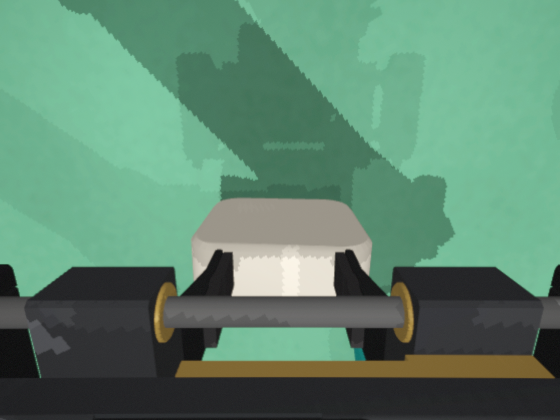

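```bash
python3 - <<'E'
from h import *
d=pickle.load(open('c1.pkl','rb'))
np.set_printoptions(precision=4,suppress=True)
def tri(a,b):
    (o1,d1),(o2,d2)=a,b;d1/=np.linalg.norm(d1);d2/=np.linalg.norm(d2)
    s=np.linalg.lstsq(np.stack([d1,-d2],1),o2-o1,rcond=None)[0];p=o1+s[0]*d1;q=o2+s[1]*d2;return (p+q)/2,np.linalg.norm(p-q)
for u,w in(((363,172),(225,252)),((382,180.5),(343,252))):
    print(tri(ray(d['scene'],*u),ray(d['wrist'],*w)))
c=np.array([.528,.187]);y=np.radians(-27);n=np.array([np.cos(y),np.sin(y)]);v=np.array([-n[1],n[0]])
# container top back edge & underside bottom edge in wrist
for l in(-.033,.033): print('top back',proj(d['wrist'],[*(c-.025*n+l*v),.11]),'top front',proj(d['wrist'],[*(c+.025*n+l*v),.11]))
for z in(.09,.096,.11,.12): print(z,proj(d['wrist'],[.508,.197,z]))
W=d['wrist'];o=-np.array(W['R']).T@W['t'];print('wrist cam pos',o)
E
```

```text
(array([0.4906, 0.171 , 0.1121]), np.float64(0.0021636198505291067))
(array([0.5179, 0.2263, 0.1158]), np.float64(0.0032078429294391084))
top back [224.3376 251.6369] top front [228.2783 328.8909]
top back [342.9549 251.8271] top front [338.6342 329.0333]
0.09 [283.3256 242.6252]
0.096 [283.3313 246.398 ]
0.11 [283.3458 256.0807]
0.12 [283.3574 263.8701]
wrist cam pos [0.4372 0.2328 0.2864]
```

The tips triangulate to z≈0.113, about 17 mm above the reported TCP height, so they slid over the top. I'll lift, go back, come down lower and check the tips visually before pushing.

Call:
carry_out([
  {"offset": [0,0,-0.045],"rot": [0,0,0],"gripper": 0.75},
  {"offset": [-0.043,0,0],"rot": [0,0,0],"gripper": 0.75},
  {"offset": [-0.043,0,0],"rot": [0,0,0],"gripper": 0.75},
  {"offset": [0,0,0.025],"rot": [0,0,0],"gripper": 0.75},
  {"offset": [0,0,0.04],"rot": [0,0,0],"gripper": 0.75},
  {"offset": [0,0,0],"rot": [0,0,0],"gripper": 0.75},
])

```text
time: 5.85
position: [0.583, 0.1563, 0.0809]
tool_rot: [-0.731, -3.05, 0.007]
ft_force: [-0.4, -0.6, -0.2]
grip_width: 0.744
```

```bash
cat > look.py <<'E'
from bench import ctrl,cams
import sys
from h import *
d={n:cams.get_image(n) for n in('scene','side','wrist')};pickle.dump(d,open('c_%s.pkl'%sys.argv[1],'wb'))
s=d['scene']['img'][:,:,::-1];e=d['side']['img'][:,:,::-1]
x,y,X,Y=map(int,sys.argv[2:6])
a=cv2.resize(s[y:y+120,x:x+120],(400,400),interpolation=cv2.INTER_CUBIC);b=cv2.resize(e[Y:Y+120,X:X+120],(400,400),interpolation=cv2.INTER_CUBIC)
cv2.imwrite('pics/%s.png'%sys.argv[1],np.hstack([a,b]));cv2.imwrite('pics/%sw.png'%sys.argv[1],d['wrist']['img'][:,:,::-1])
st=ctrl.get_state();print(st['time'],st['position'],st['ft_force'])
p=st['position'].copy();p[2]-=.008;print('tip proj',proj(d['scene'],p),proj(d['side'],p),proj(d['wrist'],p))
E
python3 look.py b1 320 120 160 140
```

```text
6.0 [0.58662636 0.15760782 0.08567874] [ 0.43455424 -0.56569245  0.86080341]
tip proj [351.91456816 204.30002962] [237.13293227 197.34520667] [284.02256233 249.25809929]
```

View pics/b1.png

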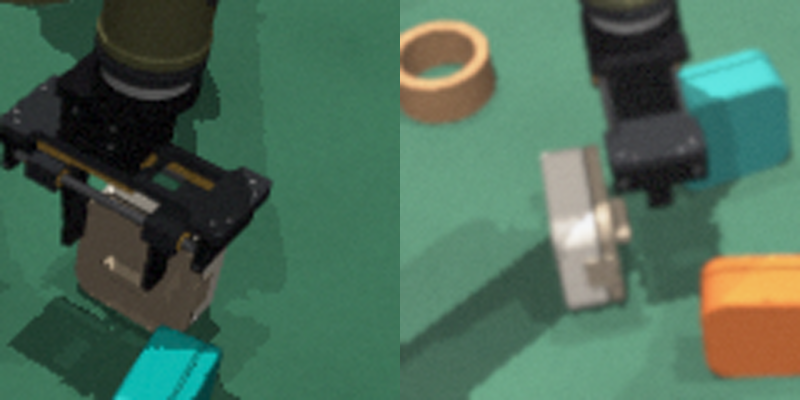

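View pics/b1w.png

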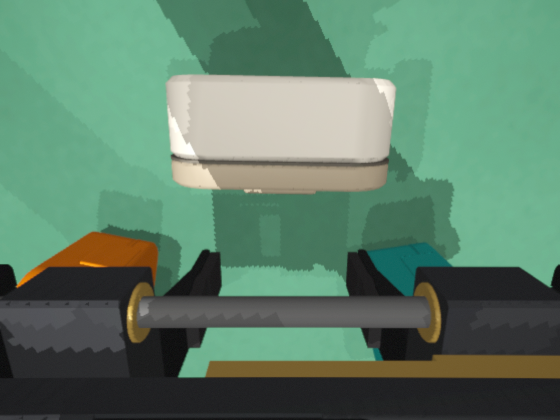

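```bash
cat >> h.py <<'E'
def tri(a,b):
    (o1,d1),(o2,d2)=a,b;d1=d1/np.linalg.norm(d1);d2=d2/np.linalg.norm(d2)
    s=np.linalg.lstsq(np.stack([d1,-d2],1),o2-o1,rcond=None)[0];p=o1+s[0]*d1;q=o2+s[1]*d2;return (p+q)/2,np.linalg.norm(p-q)
E
python3 - <<'E'
from h import *
np.set_printoptions(precision=4,suppress=True)
d=pickle.load(open('c_b1.pkl','rb'));S,D,W=d['scene'],d['side'],d['wrist']
L=[ray(S,340.4,192.9),ray(D,238,201.5),ray(W,213,252)];Rr=[ray(S,365,206.4),ray(W,353,252)]
print(tri(L[0],L[1]),tri(L[0],L[2]),tri(L[1],L[2]),tri(*Rr))
c=np.array([.5867,.1576]);y=np.radians(-27);n=np.array([np.cos(y),np.sin(y)]);v=np.array([-n[1],n[0]])
for s,hw in((-1,.033),(-1,.040),(1,.033),(1,.040)): 
    p=[*(c+s*hw*v),.078];print(s,hw,p,proj(S,p),proj(D,p),proj(W,p))
# container: wrist view top-lid front edge / back edge at z=.11, corners of the straight part
for z in(.11,.1): print(z,[onz(W,u,v,z)[:2] for u,v in((185,188),(375,190),(185,77),(375,80))])
E
```

```text
(array([0.5696, 0.1243, 0.0974]), np.float64(0.004106166831523242)) (array([0.5651, 0.1232, 0.0907]), np.float64(0.0017247784706150037)) (array([0.566 , 0.1261, 0.0976]), np.float64(0.005470916013859238)) (array([0.6   , 0.1924, 0.0916]), np.float64(0.0022497745613211427))
-1 0.033 [np.float64(0.5717183135085949), np.float64(0.12819678470178386), 0.078] [341.6546 198.4639] [239.0691 205.4215] [228.6187 249.5262]
-1 0.04 [np.float64(0.5685403800104182), np.float64(0.12195973903246526), 0.078] [339.5118 197.2597] [239.4859 207.1887] [216.8446 249.518 ]
1 0.033 [np.float64(0.6016816864914051), np.float64(0.18700321529821612), 0.078] [362.4772 210.166 ] [235.2825 189.359 ] [339.498  249.6538]
1 0.04 [np.float64(0.6048596199895818), np.float64(0.19324026096753472), 0.078] [364.7534 211.4453] [234.8956 187.7165] [351.2629 249.6726]
0.11 [array([0.5257, 0.1365]), array([0.5668, 0.2154]), array([0.4844, 0.162 ]), array([0.5221, 0.2338])]
0.1 [array([0.5264, 0.1328]), array([0.5702, 0.2168]), array([0.4825, 0.16  ]), array([0.5226, 0.2363])]
```

The tips are really at z≈0.093, so TCP height reads about 15 mm low; x and y agree. I'll go 15 mm lower, then push.

Call:
carry_out([
  {"offset": [0.005,0,0.0075],"rot": [0,0,0],"gripper": 0.75},
  {"offset": [0.01,0,0.0075],"rot": [0,0,0],"gripper": 0.75},
  {"offset": [0.01,0,0],"rot": [0,0,0],"gripper": 0.75},
  {"offset": [0.009,0,0],"rot": [0,0,0],"gripper": 0.75},
  {"offset": [0.009,0,0],"rot": [0,0,0],"gripper": 0.75},
  {"offset": [0.009,0,0],"rot": [0,0,0],"gripper": 0.75},
])

```text
time: 6.75
position: [0.5388, 0.1813, 0.0695]
tool_rot: [0.731, 3.055, 0.001]
ft_force: [0.7, -1.2, 1.1]
grip_width: 0.755
```

```bash
python3 look.py b2 320 120 160 140
```

```text
6.9 [0.53850593 0.18152644 0.06906309] [ 1.19530169 -1.16243119 -0.20493644]
tip proj [361.92910828 197.68504608] [219.41036472 204.85417625] [282.80511169 249.15043288]
```

View pics/b2.png

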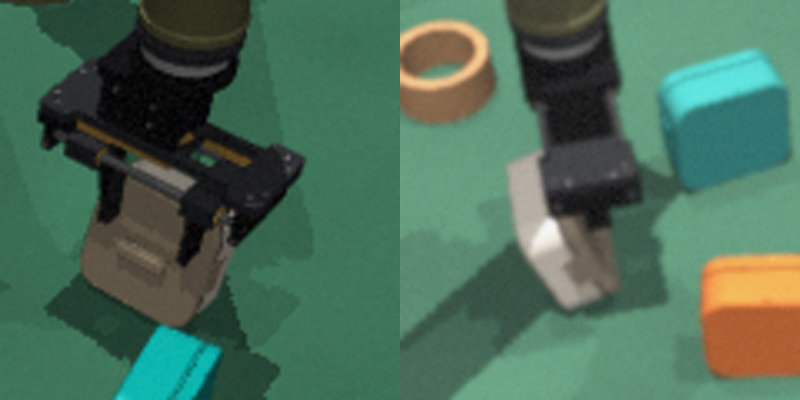

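View pics/b2w.png

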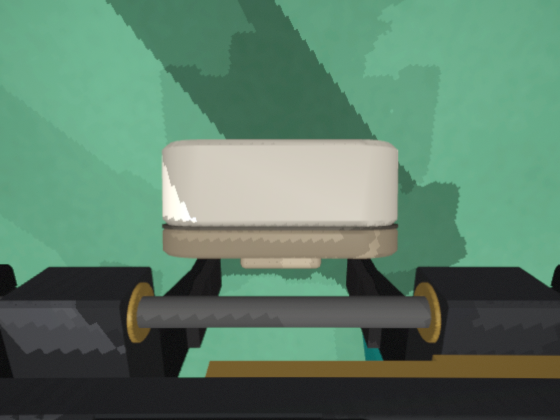

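Now it's tipping toward the robot (side view, bottom edge at about (575,305)). I'll push on.

Call:
carry_out([
  {"offset": [0.009,0,-0.002],"rot": [0,0,0],"gripper": 0.75},
  {"offset": [0.009,0,-0.002],"rot": [0,0,0],"gripper": 0.75},
  {"offset": [0.009,0,-0.002],"rot": [0,0,0],"gripper": 0.75},
  {"offset": [0.009,0,0],"rot": [0,0,0],"gripper": 0.75},
  {"offset": [0,0,0],"rot": [0,0,0],"gripper": 0.75},
])

```text
time: 7.52
position: [0.5061, 0.198, 0.075]
tool_rot: [-0.729, -3.055, -0.001]
ft_force: [-0.4, -0.3, -0.2]
grip_width: 0.752
```

```bash
python3 look.py b3 320 120 160 140
```

```text
7.675 [0.50721978 0.19709097 0.07510718] [-0.6801265   0.14992083 -0.00429081]
tip proj [369.01287547 189.32788149] [207.08810986 205.77666195] [282.90893253 248.30086473]
```

View pics/b3.png

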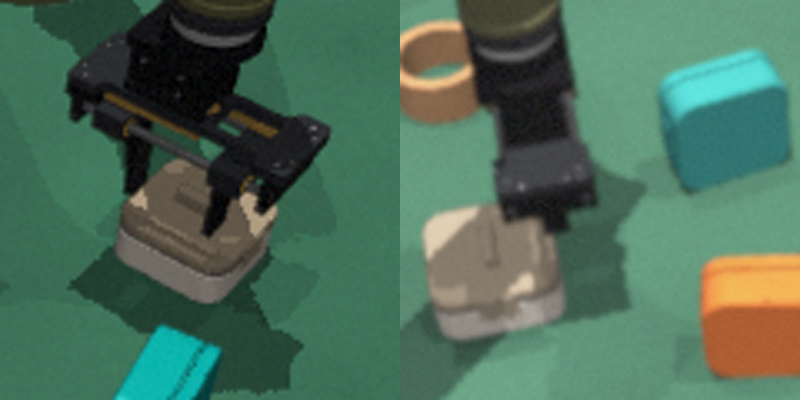

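View pics/b3w.png

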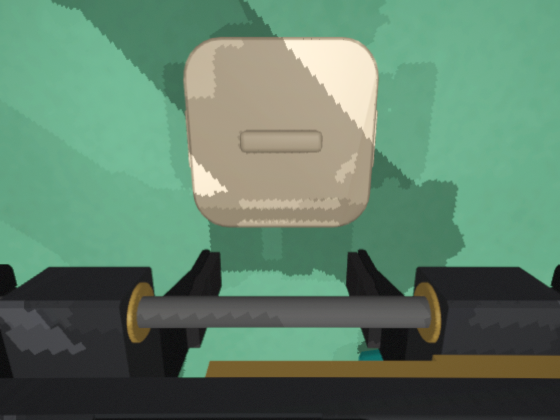

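The square lies flat, lid and tab up (wrist view, tab at (281,141)). I'll lift and go to the oblong.

Call:
carry_out([
  {"offset": [0,0,-0.05],"rot": [0,0,0],"gripper": 0.75},
  {"offset": [0,0,-0.05],"rot": [0,0,7],"gripper": 0.75},
  {"offset": [-0.02,-0.024,0],"rot": [0,0,0],"gripper": 0.75},
  {"offset": [-0.02,-0.024,0],"rot": [0,0,0],"gripper": 0.75},
  {"offset": [-0.02,-0.024,0],"rot": [0,0,0],"gripper": 0.75},
  {"offset": [-0.02,-0.024,0],"rot": [0,0,0],"gripper": 0.75},
  {"offset": [-0.02,-0.024,0],"rot": [0,0,0],"gripper": 0.75},
  {"offset": [-0.02,-0.024,0],"rot": [0,0,0],"gripper": 0.75},
  {"offset": [-0.02,-0.024,0],"rot": [0,0,0],"gripper": 0.75},
  {"offset": [-0.02,-0.024,0],"rot": [0,0,0],"gripper": 0.75},
])

```text
time: 8.93
position: [0.5329, -0.0528, 0.1751]
tool_rot: [0.917, 3.004, -0.0]
ft_force: [-0.2, -0.3, 0.5]
grip_width: 0.753
```

Call:
carry_out([
  {"offset": [-0.02,-0.024,0],"rot": [0,0,0],"gripper": 0.75},
  {"offset": [-0.02,-0.024,0],"rot": [0,0,0],"gripper": 0.75},
  {"offset": [-0.02,-0.024,0],"rot": [0,0,0],"gripper": 0.75},
  {"offset": [-0.02,-0.024,0],"rot": [0,0,0],"gripper": 0.75},
  {"offset": [-0.02,-0.024,0],"rot": [0,0,0],"gripper": 0.75},
  {"offset": [-0.02,-0.018,0],"rot": [0,0,0],"gripper": 0.75},
  {"offset": [0,0,0],"rot": [0,0,0],"gripper": 0.75},
])

```text
time: 9.8
position: [0.5546, -0.2358, 0.175]
tool_rot: [0.923, 3.003, -0.003]
ft_force: [-0.7, 0.2, -0.2]
grip_width: 0.754
```

```bash
python3 look.py o1 180 120 220 220; python3 -c "
from bench import ctrl;print(ctrl.get_state()['tool_rot'])"
```

```text
9.95 [ 0.55530965 -0.23161298  0.17477725] [ 0.4915119   0.76448947 -0.5679074 ]
tip proj [212.49655945 148.47066226] [324.50658945 269.95852307] [284.29242698 247.59789816]
[-9.14584312e-01 -3.00476442e+00 -1.28012539e-03]
```

View pics/o1w.png

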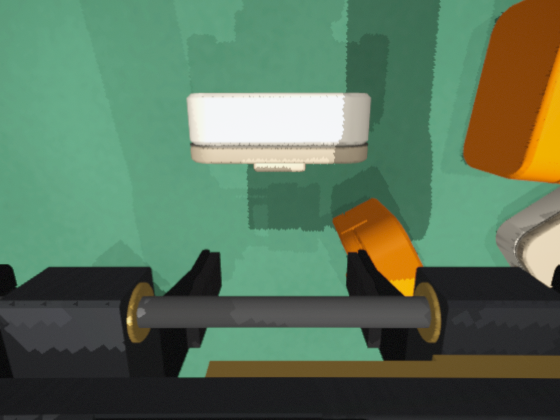

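View pics/o1.png

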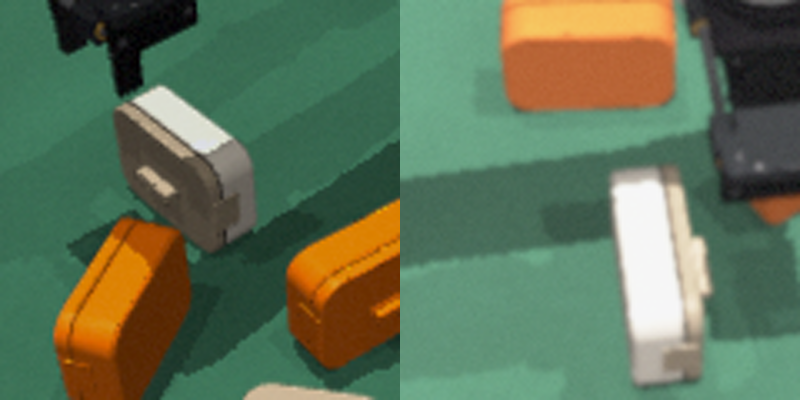

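```bash
python3 - <<'E'
from h import *
W=pickle.load(open('c_o1.pkl','rb'))['wrist']
c=np.array([.502,-.196]);y=np.radians(-34);n=np.array([np.cos(y),np.sin(y)]);v=np.array([-n[1],n[0]])
for nm,pts,z in(('orange',((334,213),(370,200),(347,240)),.1),('lid',((205,160),(352,160)),.1),('tab',((279,167),),.056)):
    for p in pts:
        P=onz(W,*p,z)[:2]-c;print(nm,p,(P@n).round(4),(P@v).round(4))
P=np.array([.5553,-.2316])-c;print('tcp',P@n,P@v)
E
```

```text
orange (334, 213) 0.0628 0.0394
orange (370, 200) 0.0523 0.0668
orange (347, 240) 0.0855 0.0509
lid (205, 160) 0.0215 -0.0589
lid (352, 160) 0.0214 0.0511
tab (279, 167) 0.0339 -0.0041
tcp 0.06409496998074232 0.0002912441720313418
```

The orange look-alike is close to the right finger, so I'll come down nearer the lid with a narrower opening.

Call:
carry_out([
  {"offset": [0.019,-0.005,0],"rot": [0,0,0],"gripper": 0.6},
  {"offset": [0,0,0],"rot": [0,0,0],"gripper": 0.6},
  {"offset": [0,0,0.03],"rot": [0,0,0],"gripper": 0.6},
  {"offset": [0,0,0.02],"rot": [0,0,0],"gripper": 0.6},
  {"offset": [0,0,0],"rot": [0,0,0],"gripper": 0.6},
])

```text
time: 10.58
position: [0.5358, -0.2254, 0.1233]
tool_rot: [-0.914, -3.002, 0.0]
ft_force: [-0.1, -0.3, 0.6]
grip_width: 0.606
```

```bash
python3 look.py o2 180 120 240 220
```

```text
10.725 [ 0.53741856 -0.22667127  0.12585955] [ 0.25639825 -0.16847068  0.02394924]
tip proj [218.81314723 158.81677879] [316.54487    284.76580006] [283.04190787 248.87184413]
```

View pics/o2w.png

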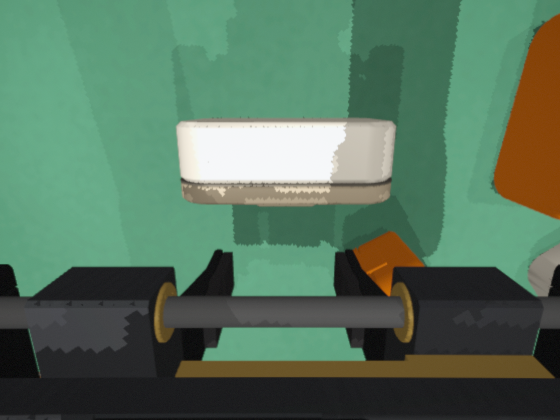

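View pics/o2.png

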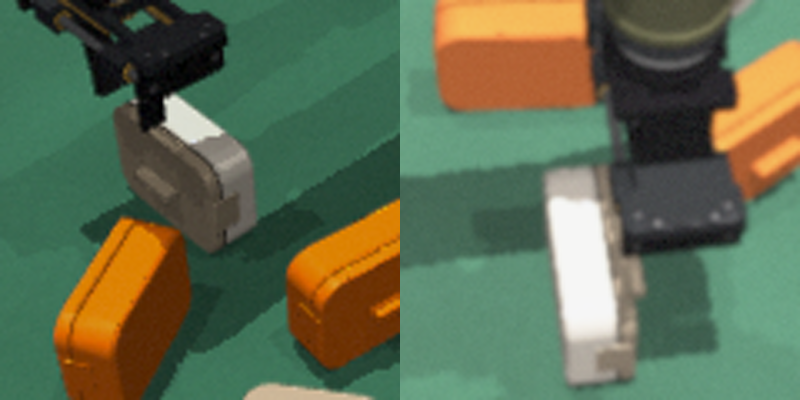

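Call:
carry_out([
  {"offset": [0.004,-0.003,0.01],"rot": [0,0,0],"gripper": 0.6},
  {"offset": [0,0,0.025],"rot": [0,0,0],"gripper": 0.6},
  {"offset": [0,0,0.025],"rot": [0,0,0],"gripper": 0.6},
  {"offset": [0,0,0],"rot": [0,0,0],"gripper": 0.6},
])

```text
time: 11.22
position: [0.5299, -0.226, 0.0633]
tool_rot: [-0.916, -3.001, 0.0]
ft_force: [-0.1, -0.1, 0.3]
grip_width: 0.605
```

```bash
python3 look.py o3 180 120 240 220
```

```text
11.375 [ 0.53237254 -0.22705842  0.06614235] [-0.1305151   0.41478499  0.57453359]
tip proj [221.82523698 173.65910241] [314.34485788 299.39443169] [283.42393202 249.06426723]
```

View pics/o3w.png

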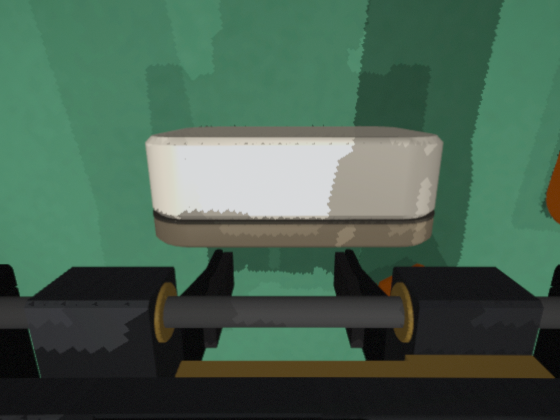

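View pics/o3.png

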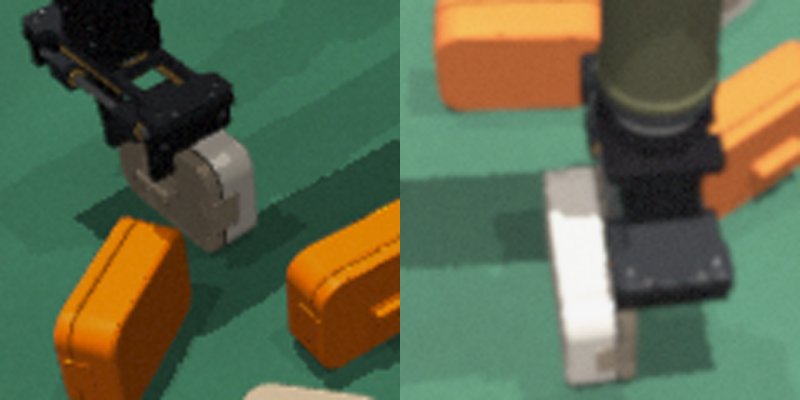

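Clear of the orange, with the fingers just in front of the lid and about 5 mm off centre. I'll correct that while pushing.

Call:
carry_out([
  {"offset": [0.007,0.005,0],"rot": [0,0,0],"gripper": 0.6},
  {"offset": [0.008,0,0],"rot": [0,0,0],"gripper": 0.6},
  {"offset": [0.009,0,0],"rot": [0,0,0],"gripper": 0.6},
  {"offset": [0.009,0,-0.001],"rot": [0,0,0],"gripper": 0.6},
  {"offset": [0.009,0,-0.002],"rot": [0,0,0],"gripper": 0.6},
  {"offset": [0.009,0,-0.002],"rot": [0,0,0],"gripper": 0.6},
])

```text
time: 12.12
position: [0.4913, -0.1935, 0.07]
tool_rot: [-0.916, -3.005, -0.0]
ft_force: [-0.5, 0.0, -0.9]
grip_width: 0.6
```

```bash
python3 look.py o4 180 120 240 220
```

```text
12.275 [ 0.49198538 -0.1935731   0.0702059 ] [-0.23821041 -0.51551659 -0.58805555]
tip proj [236.97210273 165.55699622] [292.74589653 299.08005913] [283.19261163 249.14159713]
```

View pics/o4w.png

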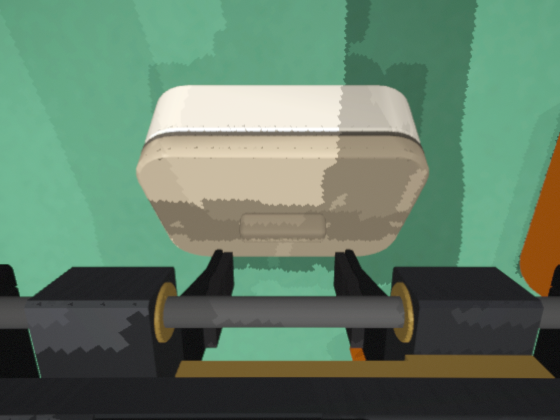

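View pics/o4.png

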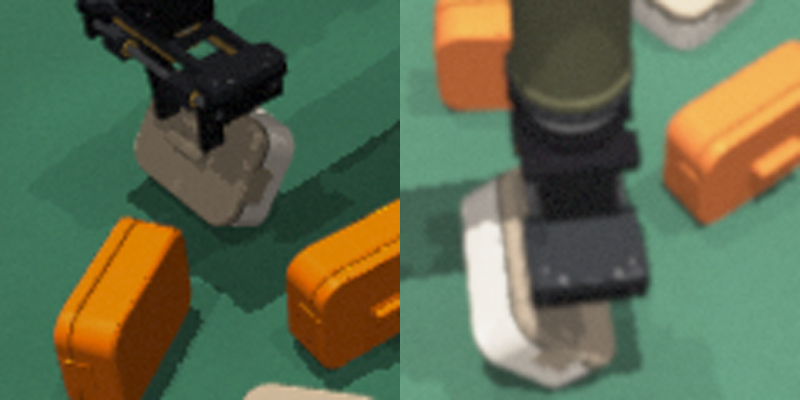

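Mid-fall. I'll give it a nudge more, then lift.

Call:
carry_out([
  {"offset": [0.006,0,-0.002],"rot": [0,0,0],"gripper": 0.6},
  {"offset": [0,0,0],"rot": [0,0,0],"gripper": 0.6},
  {"offset": [0,0,0],"rot": [0,0,0],"gripper": 0.6},
])

```text
time: 12.65
position: [0.4873, -0.1908, 0.0721]
tool_rot: [0.916, 3.005, -0.0]
ft_force: [0.6, -0.3, 0.1]
grip_width: 0.6
```

```bash
python3 look.py o5 180 120 240 220
```

```text
12.8 [ 0.48727606 -0.19078514  0.0719992 ] [-0.17735176  0.60794353 -0.58476924]
tip proj [238.30980313 164.22994352] [290.51543026 299.06145282] [283.09326766 247.94826682]
```

View pics/o5w.png

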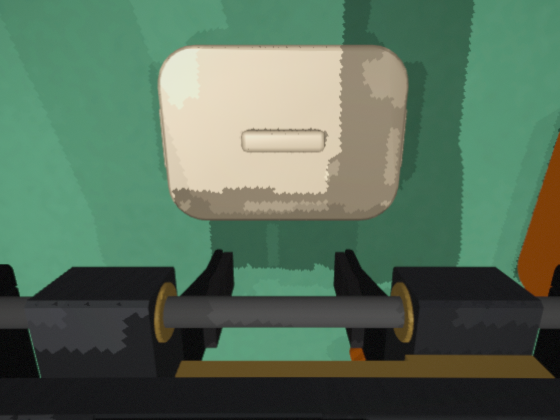

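View pics/o5.png

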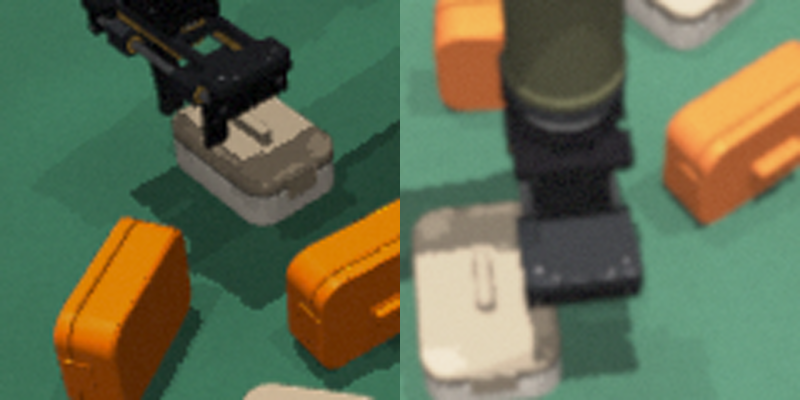

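The oblong is flat, lid up. I'll lift clear and do the final check.

Call:
carry_out([
  {"offset": [0,0,-0.05],"rot": [0,0,0],"gripper": 0.6},
  {"offset": [0,0,-0.06],"rot": [0,0,0],"gripper": 0.6},
  {"offset": [0,0,-0.06],"rot": [0,0,0],"gripper": 0.6},
  {"offset": [0,0,0],"rot": [0,0,0],"gripper": 0.6},
  {"offset": [0,0,0],"rot": [0,0,0],"gripper": 0.6},
])

```text
time: 13.42
position: [0.487, -0.1906, 0.2416]
tool_rot: [-0.916, -3.005, -0.001]
ft_force: [0.6, -0.0, -0.1]
grip_width: 0.603
```

```bash
python3 - <<'E'
from bench import cams,ctrl
from h import *
d0=pickle.load(open('c0.pkl','rb'));S=cams.get_image('scene');D=cams.get_image('side')
cv2.imwrite('pics/f.png',S['img'][:,:,::-1])
cv2.imwrite('pics/f2.png',D['img'][:,:,::-1])
a=S['img'].astype(int);b=d0['scene']['img'].astype(int)
for n,(x0,y0,x1,y1) in {'carton':(118,145,168,200),'tape':(442,202,502,256),'flat':(240,230,305,288),'turq':(346,215,390,275),'or1':(194,185,240,245),'or2':(264,178,320,230)}.items():
    A=a[y0:y1,x0:x1].sum(2).astype(np.float32);B=b[y0:y1,x0:x1].sum(2).astype(np.float32);print(n,cv2.phaseCorrelate(B,A))
print(ctrl.get_state()['position'])
E
```

```text
carton ((0.017937985397090017, -0.030502261535534814), 0.9387893550395966)
tape ((0.037475824885557785, 0.008119963847725842), 1.003978556320991)
flat ((0.00217386159090438, 0.019652620076527683), 0.9918733486422786)
turq ((0.5383566154977331, -0.019040157865447327), 0.7508528103210308)
or1 ((-0.08205618986824703, 0.030239681830131815), 0.92247903280788)
or2 ((0.041703996639743224, 0.05583402929075376), 0.8352195586687253)
[ 0.48631179 -0.19032617  0.24045929]
```

View pics/f.png

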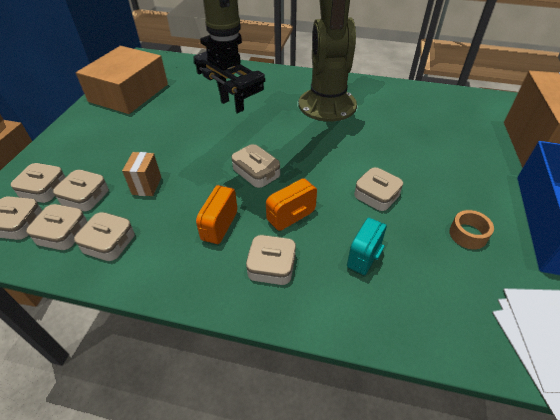

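View pics/f2.png

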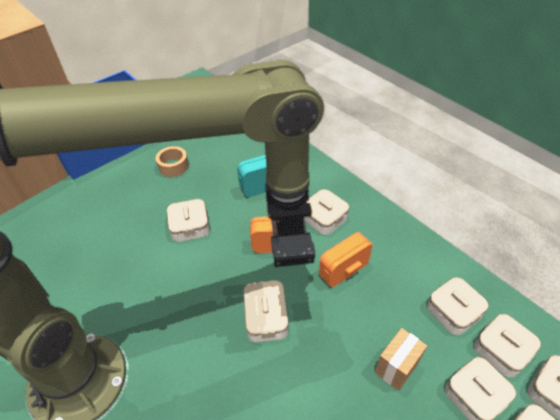

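```bash
python3 - <<'E'
from h import *
S=pickle.load(open('c0.pkl','rb'))['scene']
for p,c in(((256,158),(.502,-.196)),((380,186),(.528,.187))):
    P=onz(S,*p,.06)[:2];print(P,np.hypot(*(P-c)))
from bench import workorder
print(workorder.close_job())
E
```

```text
[ 0.44256747 -0.14943155] 0.07550394825638918
[0.47854359 0.22662778] 0.06337426526762345
the job is handed in; nothing more can be done
None
```

Both containers now lie flat with lid and tab up. The job is handed in, last logged at about 13.5 s; no verdict was reported.

**How it went:**
- I pushed each container over by its upper lid with part-open fingers.
- The first push on the square slid over its top without moving it. The fingertips were about 15 mm higher than the reported tool height suggested, so I repeated it lower and it tipped.
- The oblong tipped on the first try.

**Last checks, from the pictures:**
- **Position:** the oblong's centre is about 76 mm from where it stood and the square's about 63 mm, against the 180 mm limit.
- **Flatness:** I judged this by eye; I did not measure the lid angle or centre height.
- **Bystanders:** the flat container, tape roll and carton moved less than 0.1 px in the scene picture.
- **Look-alikes:** the orange ones show under 0.1 px of shift. The turquoise one shows about 0.5 px, at a weaker match. The robot was not seen to touch it, and lighting and shadows around it changed.
- **Robot:** it was lifted clear, with the tool reading 0.24 m up and about zero force.

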